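# Push the soap cake out of its mould and shut it away in the kit drawer

## Robot

A 6-joint arm with a two-finger parallel gripper is mounted at the origin on the work surface. World frame = base frame: x ahead of the robot, y to its left, z up, the work surface at z = 0. Lengths are in m, angles in rad, forces in N, time in s.
With the tool pointing down it reaches from about 0.3 to 0.875 m from the base axis. Payload 6.4 kg.
Tool frame: the origin (TCP) lies where the fingers leave the gripper's body, on its centre line; the fingertips stand 73 mm ahead of it and the grasp point (between the pads) lies 54 mm ahead of it (ctrl.pinch_z is the distance from the TCP to the grasp point, in m); z points along the fingers, y is the direction in which the jaws open and shut (so a half turn about z gives the same grasp; the last joint's range is limited). The gripper opens to 85 mm and grips with 20 to 120 N. Pads are 22 mm wide; open, the fingers measure 114 mm over their backs; the gripper's body (76 mm by 85 mm) begins 54 mm behind the grasp point. The pads swing forward as they close: fully open they stand 13 mm farther back than shut.
Start: joints at [-1.317, 0.181, 1.607, -0, 1.354, -0.206], TCP at [0.255, -0.515, 0.304] pointing down, gripper open.
Joint ranges: [-2.99, 2.99], [-0.89, 2.07], [0.3, 2.58], [-1.14, 4.28], [0, 2.63], [-3.12, 3.12]. Speed limits (rad/s): [2.57, 2.57, 3.01, 3.14, 3.14, 3.14].

## Interface

Orientations are given as a unit quaternion [w, x, y, z].
In Python, from bench import ctrl, camera, camera_model gives the robot as it stands.
- The arm moves only by the tool arm_command, never from a script. Its argument "series" is a list of rows, each a list of 7 numbers: the shift along the tool's x, y, z in m, then the turn, a rotation vector about the tool's x, y, z in degrees, then the finger opening in m, from 0 to 0.0854. In form: [[tx, ty, tz, rx, ry, rz, gripper], ...]. A call has exactly 5 rows; each row is the pose to reach, as a shift and turn from the pose commanded when the call began, along the tool's axes at that moment; what a row does not reach only later rows make up. A row lasts 1/10 s, in which the tool goes at most 50 mm and 8.59 degrees, less where a joint would pass 70% of its speed; a pose out of reach is approached as far as the arm can. A call with a gripper value outside its range is refused whole. The fingers move at their own pace and stop on an object; the grip force is fixed at half the most. Time passes only in rows, so rows that repeat a pose let the fingers close, or fill a call up. It gives the time, the measured TCP pose, the force and the opening at its end, in the units of the state.
- ctrl.get_obs(): the state, without advancing time (a new reading comes with each control period).
- camera(name): name is "scene" or "side" or "wrist"; returns (picture, depth): 384x512x3 uint8, red, green, blue; 384x512 float32, m along the optical axis (not along the pixel's ray), 0 where there is no reading.
- camera_model(name): a dict with "K" (3x3 intrinsics, pixels), "position" and "attitude" of the camera in the world. Camera axes: x right, y down, z forward; pixel columns grow to the right and rows downward; lengths in m; the calibration is good to about 2 mm. A picture is of the moment at which its call begins: read the wrist's pose just before it. camera_model takes no time and is no camera call; for the wrist camera it gives the pose at the moment of the call.
- ctrl.hand_in(): hands the job in, once; it reports no verdict.
The state is a dict: "time_s": time; "q": joint angles; "dq": joint speeds; "joint_efforts": joint torques, N m; "eef_pos": TCP position; "eef_rot": TCP orientation; "wrist_force": force on the tool from outside, world axes, zero at the start; "torque": the same for the moment, N m; "opening": opening from 0.0 (shut) to 1.0 (fully open).
Only numpy, scipy, OpenCV 4.12 (cv2) and the standard library are available. Lean on these libraries where they do the work, as an engineer would, in place of code of your own. Each camera call takes 0.05 s, during which the arm holds its last target. There are 200 camera calls.

## Task

Press the mould's spring ejector slide fully in, to its stop, so that the soap cake is pushed part-way out of the mould; then draw the cake out, lay it flat (either broad face down) in the wide empty compartment of the open kit drawer and let go of it there. Then push the drawer fully home, past its detent. Stop when you feel the end of each travel: do not ram the slide or the drawer, and leave the other things on the counter as they are.

Things in the scene. Friction and masses are not known exactly. Their poses are not given: they have to be found in the camera images.
- mould: Fixed wooden soap mould, left or right of the middle, yaw within 0.35 rad. Origin: on the counter under the cake's starting place; x runs from the ejector tab to the open mouth (roughly away from the robot), z up. Base 14 thick, 74 wide, x -110 to 40; side walls and top lips x -45 to 36, 74 wide, top z 45.5, with a 24 wide slot showing the cake. Past the mouth a tongue 20 wide, 14 thick, to x 85.
- mouth (a point): Middle of the mould's mouth, on the channel floor (z = 14, mould x = 36); axes as the mould. A sprung steel clip in the +y wall, 6 to 24 inside the mouth, nips the cake's side: draw the cake straight out along x, against about 3 to 6 N, before lifting.
- soap: Loose cream soap cake 64 (x) x 38 (y) x 24 (z), about 75 g, edges rounded 4. Origin: centre of its underside. It starts in the mould with its axes along the mould's, front end 2 to 6 short of the mouth. Full ejection leaves about 34 of it standing out of the mouth over the tongue.
- ejector (a joint): Ejector slide, m: 0 out (sprung), 0.040 pressed to its hard stop. The spring takes 3 N at the start, 7 N at the stop, plus about 3 to 6 N from the clipped cake. It springs back when released; the cake stays out.
- tab (a point): Middle of the back (outer) face of the ejector's upright thumb tab, 40 above the counter; moves with the slide. The tab is a plate 8 thick (x), 40 wide, z 17 to 56. Push its back face along the mould's +x. Same axes as the mould.
- drawer (a joint): Drawer opening, m: 0 home and seated, 0.145 fully out. Starts 0.110 to 0.140 open. It runs with 1 to 2 N; from about 0.010 to 0.005 a roller detent resists with some 5 to 8 N more, then it snaps to its hard stop at 0.
- drawer_front (a point): Middle of the drawer's flat front face, 40 above the counter, moves with the drawer; x points into the drawer unit (closing direction, roughly away from the robot), y along the front to the left, z up. The front is 206 wide, z 3 to 55, with no handle standing out.
- bay (a point): Point on the floor (10 above the counter) of the wide compartment; moves with the drawer, axes as drawer_front. It lies 50 behind the inside of the front, midway across the compartment, which is 116 wide (y -58 to 58) and reaches x -50 to 123; walls 30 to 32 high above this floor, front 45. The narrow compartment holds a comb and a tin, fixed.
- unit: Fixed white drawer unit 208 wide, 195 deep, 64 high, on the other side of the middle from the mould, yaw within 0.25 rad. Origin: on the counter under the middle of its front face; x points to its back. With the drawer open by q the drawer's front face stands q + 10 in front of it.
- bottle: Bystander: amber bottle, 48 dia x 130 high, on the counter between mould and drawer unit; origin centre of its underside. Leave alone.
- tumbler: Bystander: white ceramic tumbler, 66 dia x 95 high, on the counter; origin centre of its underside. Leave alone.
- nailbrush: Bystander: wooden nail brush 85 x 45 x 30 on the counter; origin centre of its underside. Leave alone.
- jar: Bystander: low amber jar 52 dia x 45 high, standing on top of the drawer unit near its back; origin centre of its underside. Leave alone.
- amber_box: Bystander: flat closed amber box 85 x 55 x 30 on the counter; origin centre of its underside. Leave alone.
- massager: Bystander: round wooden massage brush, 90 dia x 30 high, on the counter; origin centre of its underside. Leave alone.
- dropper: Bystander: small amber bottle, 38 dia x 100 high, on the counter; origin centre of its underside. Leave alone.
Mind the look-alikes: they are no part of the job. What is shaped like the soap but pink is not meant. What is shaped like the mould but green is not meant.

How it is judged:
On the way, in this order (a step that is already met when the one before it is completed fails the run):
1. the ejector slide is pressed to within 3 mm of its stop (value of joint ejector above 0.037 m), for 0.05 s.
2. the cake lies flat in the wide compartment of the still open drawer, let go (x of soap in the frame of bay between -0.052 and 0.125 m and y of soap in the frame of bay between -0.06 and 0.06 m and ((z of soap in the frame of bay between -0.004 and 0.004 m and angle between soap's own z axis and vertical below 0.12 rad) or (z of soap in the frame of bay between 0.02 and 0.028 m and angle between soap's own z axis and vertical above 3.0216 rad)) and value of joint drawer above 0.05 m and contact force between the fingers and soap below 0.05 N and linear speed of soap below 0.02 m/s), for 0.2 s.
At the end, for the whole second after the job is handed in: The cake rests flat (within 0.12 rad, underside or top down) on the floor of the wide compartment, the drawer is seated within 3 mm of home, and the ejector slide has sprung back to within 4 mm of its rest (x of soap in the frame of bay between -0.052 and 0.125 m and y of soap in the frame of bay between -0.06 and 0.06 m and ((z of soap in the frame of bay between -0.004 and 0.004 m and angle between soap's own z axis and vertical below 0.12 rad) or (z of soap in the frame of bay between 0.02 and 0.028 m and angle between soap's own z axis and vertical above 3.0216 rad)) and value of joint drawer below 0.003 m and value of joint ejector below 0.004 m and linear speed of soap below 0.02 m/s); the robot touches nothing.
It fails at once if the ejector slide is rammed (over 60 N from the robot) (contact force between any of the fingers, the arm and ejector above 60 N).
It fails at once if the drawer is rammed (over 60 N from the robot) (contact force between any of the fingers, the arm and drawer above 60 N).
It fails at once if a bystander is moved by more than 30 mm (distance of any of bottle, tumbler, nailbrush, jar, amber_box, massager, dropper from where it was at the start of the episode above 0.03 m).
It also fails if it takes over 72 s, if anything falls off the work surface, if the arm or the gripper's body presses on something with over 40 N, if the wrist force passes 120 N, or if a joint passes its speed limit or range.

## Working session

There is one attempt and no reset: what is moved stays moved. The work goes in short steps, Python scripts to look and compute and a tool call to move; the robot and the scene stay as the last step left them, time stands still between calls to the robot, and variables do not carry over. Pictures are saved under pics/ and viewed, about 8 in all and at most 12, crops included, and the job is handed in when it is done.

Besides the shell and the picture viewer there is one more tool, called after "Call:" by a JSON object that holds its "name" and its "arguments". arm_command: Moves the arm, as the interface text tells. Its arguments: {"type":"object","properties":{"series":{"type":"array","items":{"type":"array","items":{"type":"number"}}}},"required":["series"]}

```bash
ls; mkdir -p pics; python3 - <<'E'
from bench import ctrl,camera,camera_model
import cv2,numpy as np
print(ctrl.get_obs())
for n in("scene","side"):
    m=camera_model(n);p,d=camera(n);print(n,m)
    np.savez(f"pics/{n}0.npz",p=p,d=d,K=m["K"],pos=m["position"],att=m["attitude"])
    cv2.imwrite(f"pics/{n}0.png",cv2.resize(p[:,:,::-1],(768,576)))
E
```

```text
pics
{'time_s': 0.0, 'q': array([-1.31731104e+00,  1.81548539e-01,  1.60801632e+00,  2.16213631e-05,
        1.35382312e+00, -2.06289606e-01]), 'dq': array([ 0.00083986, -0.00144708,  0.00209899,  0.00107453,  0.00065718,
       -0.00181425]), 'joint_efforts': array([ 1.16133670e-03, -4.44878161e+01, -3.51331401e+01, -2.08940000e-04,
        9.22381558e-03, -2.83332355e-05]), 'eef_pos': array([ 0.25506828, -0.51484368,  0.30297582]), 'eef_rot': array([-8.97661904e-04,  9.73692189e-01,  2.27865564e-01, -1.06287595e-05]), 'wrist_force': array([-0.6952172 , -0.20095674,  0.55842469]), 'torque': array([-0.0272888 , -0.03462292, -0.0253893 ]), 'opening': 1.0056109268548004}
scene {'K': array([[431.88413017,   0.        , 259.45676649],
       [  0.        , 431.88413017, 187.13572681],
       [  0.        ,   0.        ,   1.        ]]), 'position': array([ 1.1104913 , -0.95482998,  0.79831268]), 'attitude': array([-0.46155207,  0.8431361 ,  0.23624042, -0.14241369])}
side {'K': array([[394.05826257,   0.        , 250.55772256],
       [  0.        , 394.05826257, 197.4587279 ],
       [  0.        ,   0.        ,   1.        ]]), 'position': array([9.24506201e-04, 8.55585499e-01, 9.98278504e-01]), 'attitude': array([ 0.10470856, -0.21995649,  0.89053767, -0.38418475])}
```

View pics/scene0.png

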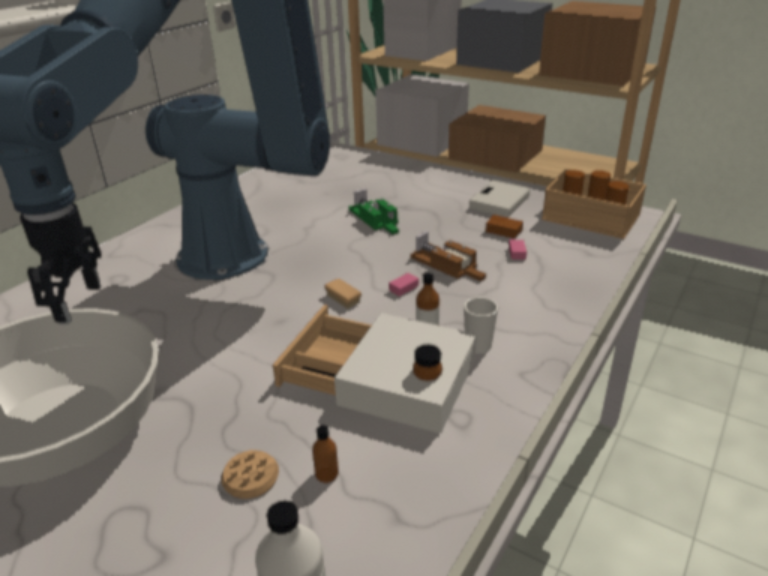

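View pics/side0.png

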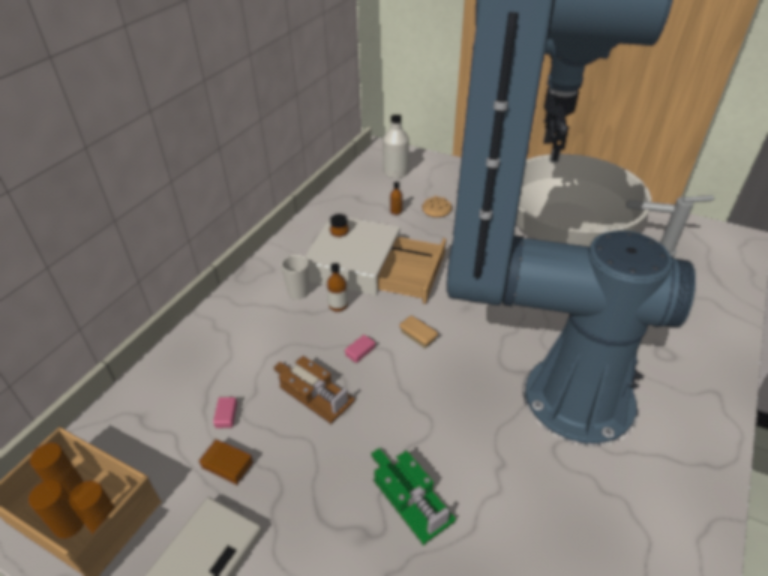

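Scene view: brown mould at ~(450,257), unit at ~(405,365) with the drawer open towards the robot. Side view: brown mould at (315,385) with grey tab at (340,400), drawer at (412,268), green mould at (415,495), and pink decoys.

```bash
cat > h.py <<'E'
import numpy as np,cv2
from scipy.spatial.transform import Rotation as R
def rot(q): return R.from_quat(np.roll(q,-1))
def cloud(d,K,pos,att):
    v,u=np.mgrid[:d.shape[0],:d.shape[1]]
    c=np.stack([(u-K[0,2])/K[0,0]*d,(v-K[1,2])/K[1,1]*d,d],-1)
    return rot(att).apply(c.reshape(-1,3)).reshape(c.shape)+pos
def load(n):
    z=np.load(f"pics/{n}.npz"); return z["p"],z["d"],cloud(z["d"],z["K"],z["pos"],z["att"])
def snap(n,save):
    from bench import ctrl,camera,camera_model
    m=camera_model(n);p,d=camera(n)
    np.savez(f"pics/{save}.npz",p=p,d=d,K=m["K"],pos=m["position"],att=m["attitude"])
    return p,d,cloud(d,m["K"],m["position"],m["attitude"])
E
python3 - <<'E'
from h import *
p,d,w=load("side0")
for nm,u,v in [("counter",520,345),("tab",340,398),("mouldbody",310,390),("tongue",282,372),("cake",318,378),("bottle",337,285),("unit",365,240),("drawerfloor",408,268),("front_r",440,262),("frontcornerL",428,297),("brush",418,330),("tumbler",296,275),("pink",360,348),("box",227,460),("green",410,490)]:
    print(nm,w[int(v/1.5),int(u/1.5)].round(3))
print("scene");p,d,w=load("scene0")
for nm,u,v in [("counter",150,500),("unit",400,340),("mould",443,262),("tab",421,243),("drawer",330,350)]:
    print(nm,w[int(v/1.5),int(u/1.5)].round(3))
E
```

```text
counter [ 0.156 -0.084 -0.001]
tab [0.419 0.264 0.052]
mouldbody [0.487 0.271 0.044]
tongue [0.562 0.258 0.045]
cake [0.489 0.234 0.04 ]
bottle [0.577 0.01  0.085]
unit [ 0.615 -0.194  0.061]
drawerfloor [ 0.495 -0.205  0.008]
front_r [ 0.425 -0.246  0.024]
frontcornerL [ 0.404 -0.127  0.006]
brush [0.368 0.009 0.033]
tumbler [0.682 0.021 0.083]
pink [0.461 0.108 0.023]
box [0.543 0.469 0.03 ]
green [0.219 0.357 0.013]
scene
counter [ 0.439 -0.6   -0.002]
unit [ 0.603 -0.138  0.063]
mould [0.514 0.202 0.031]
tab [0.426 0.251 0.032]
drawer [ 0.465 -0.174  0.008]
```

Call:
{"name": "arm_command", "arguments": {"series": [[0.06,-0.04,-0.08,0,0,6,0.085],[0.11,-0.08,-0.08,0,0,12,0.085],[0.15,-0.11,-0.08,0,0,18,0.085],[0.19,-0.14,-0.08,0,0,24,0.085],[0.23,-0.17,-0.08,0,0,26.4,0.085]]}}

```text
time_s: 0.6
eef_pos: [0.3601, -0.311, 0.3807]
eef_rot: [0.0, 1.0, -0.003, 0.0]
wrist_force: [1.2, 0.3, 0.4]
opening: 0.992
```

```bash
python3 - <<'E'
from h import *
from bench import ctrl,camera_model
o=ctrl.get_obs();m=camera_model("wrist")
print(o["time_s"],o["eef_pos"],o["eef_rot"],m)
p,d,w=snap("wrist","w1");cv2.imwrite("pics/w1.png",p[:,:,::-1])
E
```

```text
0.6 [ 0.36013825 -0.31104868  0.38071305] [ 3.11831916e-04  9.99996506e-01 -2.60185321e-03  3.47397149e-04] {'K': array([[310.85097589,   0.        , 255.50481607],
       [  0.        , 310.85097589, 185.40446613],
       [  0.        ,   0.        ,   1.        ]]), 'position': array([ 0.42623377, -0.3101698 ,  0.45007337]), 'attitude': array([-0.09341878, -0.69939929,  0.70236043,  0.09382637])}
```

View pics/w1.png

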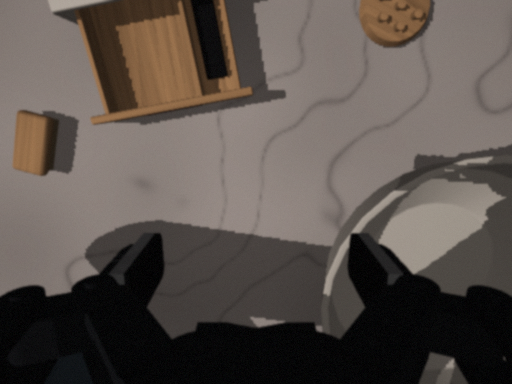

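The wrist view shows the drawer's front at about (95..250, 105), the wide compartment on its left at (150,60), and the brush at (35,140). Next, the view over the mould.

Call:
{"name": "arm_command", "arguments": {"series": [[0.01,-0.05,0,0,0,0,0.085],[0.02,-0.1,0,0,0,0,0.085],[0.03,-0.15,0,0,0,0,0.085],[0.03,-0.2,0,0,0,0,0.085],[0.03,-0.24,0,0,0,0,0.085]]}}

```text
time_s: 1.15
eef_pos: [0.3895, -0.0706, 0.3799]
eef_rot: [-0.0, 1.0, -0.0, -0.0]
wrist_force: [0.3, 0.7, 0.5]
opening: 0.997
```

Call:
{"name": "arm_command", "arguments": {"series": [[0,-0.05,0,0,0,0,0.085],[0,-0.1,0,0,0,0,0.085],[0,-0.15,0,0,0,0,0.085],[0,-0.2,0,0,0,0,0.085],[0,-0.24,0,0,0,0,0.085]]}}

```text
time_s: 1.65
eef_pos: [0.3894, 0.1696, 0.3801]
eef_rot: [-0.0, 1.0, 0.0, 0.0]
wrist_force: [1.3, -0.3, 0.0]
opening: 0.996
```

Call:
{"name": "arm_command", "arguments": {"series": [[0,-0.04,0,0,0,0,0.085],[0,-0.07,0,0,0,0,0.085],[0,-0.07,0,0,0,0,0.085],[0,-0.07,0,0,0,0,0.085],[0,-0.07,0,0,0,0,0.085]]}}

```text
time_s: 2.15
eef_pos: [0.3902, 0.2365, 0.3799]
eef_rot: [0.0, 1.0, -0.001, -0.0]
wrist_force: [0.3, -0.7, -0.8]
opening: 0.998
```

```bash
python3 - <<'E'
from h import *
from bench import ctrl
o=ctrl.get_obs();print(o["time_s"],o["eef_pos"],o["eef_rot"])
p,d,w=snap("wrist","w2");cv2.imwrite("pics/w2.png",p[:,:,::-1])
# drawer from w1: rays
p,d,w=load("w1")
z=w[...,2]
v,u=np.mgrid[:384,:512]
m=(z>.049)&(z<.061)&(u>80)&(u<265)&(v>75)&(v<135)&(d>0)
pt=w[m];print("front top n",m.sum(),pt[:,2].mean())
(c,s,a)=cv2.minAreaRect(pt[:,:2].astype(np.float32));print(c,s,a,cv2.boxPoints((c,s,a)))
m2=(w[...,2]>.004)&(w[...,2]<.016)&(u>80)&(u<200)&(v<115)
print("floor",np.median(z[m2]),w[m2].min(0),w[m2].max(0))
for q in [(97,121),(250,92),(106,110),(203,90),(125,50),(190,50)]: print(q,w[q[1],q[0]].round(3))
E
```

```text
2.15 [0.3902268  0.23651791 0.37988241] [ 2.79799903e-04  9.99999646e-01 -7.23573455e-04 -3.26422601e-04]
front top n 1388 0.054161841698443534
(0.4209524989128113, -0.20452332496643066) (0.010053584352135658, 0.20559465885162354) 10.072480201721191 [[ 0.3980246  -0.10418953]
 [ 0.4339818  -0.30661544]
 [ 0.4438804  -0.30485713]
 [ 0.4079232  -0.10243121]]
floor 0.00949598309874633 [ 0.4135279  -0.23988753  0.00597036] [ 0.55030035 -0.09850789  0.01599318]
(97, 121) [ 0.403 -0.112  0.054]
(250, 92) [ 0.437 -0.303  0.054]
(106, 110) [ 0.416 -0.119  0.042]
(203, 90) [ 0.441 -0.24   0.013]
(125, 50) [ 0.491 -0.139  0.01 ]
(190, 50) [ 0.487 -0.23   0.036]
```

View pics/w2.png

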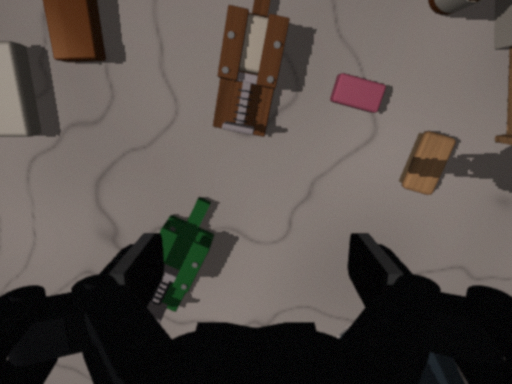

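Brown mould with cake at (255,40), the tab at about (245,127) with mouth facing up; green mould lower at (190,245), pink decoy at (358,93).

```bash
python3 - <<'E'
from h import *
p,d,w=load("w2");z=w[...,2];v,u=np.mgrid[:384,:512]
reg=(u>205)&(u<295)&(v<142)&(d>0)
m=reg&(z>.0425)&(z<.049)&(v<95)
r=cv2.minAreaRect(w[m][:,:2].astype(np.float32));print("lips",m.sum(),np.median(z[m]),r);print(cv2.boxPoints(r))
m=reg&(z>.05)&(z<.06)&(v>100)
r=cv2.minAreaRect(w[m][:,:2].astype(np.float32));print("tab",m.sum(),np.median(z[m]),r);print(cv2.boxPoints(r))
m=reg&(z>.010)&(z<.0165)
r=cv2.minAreaRect(w[m][:,:2].astype(np.float32));print("base",m.sum(),r);print(cv2.boxPoints(r))
hsv=cv2.cvtColor(p,cv2.COLOR_RGB2HSV)
m=reg&(z>.03)&(z<.042)&(hsv[...,1]<90)&(hsv[...,2]>120)
r=cv2.minAreaRect(w[m][:,:2].astype(np.float32));print("cake",m.sum(),np.median(z[m]),r);print(cv2.boxPoints(r))
# drawer compartments: height profile along y at x=0.06..0.08 from outer face
p,d,w=load("w1");a=np.deg2rad(10.07);o=np.array([.416,-.2054])
x=(w[...,0]-o[0])*np.cos(a)+(w[...,1]-o[1])*np.sin(a);y=-(w[...,0]-o[0])*np.sin(a)+(w[...,1]-o[1])*np.cos(a)
for yy in np.arange(-.104,.106,.004):
    k=(abs(x-.07)<.006)&(abs(y-yy)<.002)
    print(round(yy,3),k.sum() and np.median(w[...,2][k]).round(3),end=" | ")
print()
for xx in np.arange(-.01,.18,.01):
    k=(abs(x-xx)<.004)&(abs(y-.03)<.01)
    print(round(xx,3),k.sum() and np.median(w[...,2][k]).round(3),end=" | ")
E
```

```text
lips 2983 0.04486585855717218 ((0.518095850944519, 0.24149155616760254), (0.07403062283992767, 0.08100749552249908), 78.84812927246094)
[[0.47119775 0.213009  ]
 [0.5506757  0.19734132]
 [0.564994   0.2699741 ]
 [0.485516   0.2856418 ]]
tab 212 0.055008717924749484 ((0.4224470555782318, 0.2602899670600891), (0.03985631838440895, 0.008145821280777454), 79.00273132324219)
[[0.4146474  0.24150471]
 [0.42264366 0.23995082]
 [0.4302467  0.2790752 ]
 [0.42225045 0.2806291 ]]
base 2320 ((0.4968595504760742, 0.2457273155450821), (0.07395001500844955, 0.1675701141357422), 78.7786865234375)
[[0.40748093 0.22576368]
 [0.57184756 0.19315466]
 [0.58623815 0.26569095]
 [0.42187154 0.29829997]]
cake 860 0.03723931528122856 ((0.4936361312866211, 0.24375158548355103), (0.018711339682340622, 0.12027885764837265), 79.12743377685547)
[[0.43281153 0.24590766]
 [0.5509313  0.22322005]
 [0.55446076 0.2415955 ]
 [0.436341   0.26428312]]
-0.104 -0.0 | -0.1 -0.0 | -0.096 -0.001 | -0.092 -0.001 | -0.088 0.03 | -0.084 0.042 | -0.08 0.01 | -0.076 0.009 | -0.072 0.017 | -0.068 0.018 | -0.064 0.017 | -0.06 0.017 | -0.056 0.017 | -0.052 0.017 | -0.048 0.017 | -0.044 0.01 | -0.04 0.01 | -0.036 0.035 | -0.032 0.035 | -0.028 0.009 | -0.024 0.01 | -0.02 0.009 | -0.016 0.009 | -0.012 0.009 | -0.008 0.009 | -0.004 0.01 | 0.0 0.009 | 0.004 0.009 | 0.008 0.01 | 0.012 0.01 | 0.016 0.009 | 0.02 0.009 | 0.024 0.01 | 0.028 0.009 | 0.032 0.009 | 0.036 0.009 | 0.04 0.009 | 0.044 0.01 | 0.048 0.009 | 0.052 0.009 | 0.056 0.009 | 0.06 0.01 | 0.064 0.009 | 0.068 0.01 | 0.072 0.01 | 0.076 0.01 | 0.08 0.01 | 0.084 0.03 | 0.088 0.041 | 0.092 0 | 0.096 0 | 0.1 0 | 0.104 0 | 
-0.01 -0.001 | 0.0 0.052 | 0.01 0.054 | 0.02 0.009 | 0.03 0.009 | 0.04 0.009 | 0.05 0.01 | 0.06 0.009 | 0.07 0.009 | 0.08 0.009 | 0.09 0.009 | 0.1 0.01 | 0.11 0.01 | 0.12 0.009 | 0.13 0.01 | 0.14 0.009 | 0.15 0 | 0.16 0 | 0.17 0 |
```

Call:
{"name": "arm_command", "arguments": {"series": [[0.003,-0.03,0.04,0,0,6,0.0],[0.003,-0.03,0.09,0,0,11.15,0.0],[0.003,-0.03,0.14,0,0,11.15,0.0],[0.003,-0.03,0.18,0,0,11.15,0.0],[0.003,-0.03,0.2,0,0,11.15,0.0]]}}

```text
time_s: 2.7
eef_pos: [0.3915, 0.2653, 0.1765]
eef_rot: [0.001, 0.995, -0.099, -0.002]
wrist_force: [-0.5, -0.5, -0.6]
opening: 0.135
```

Call:
{"name": "arm_command", "arguments": {"series": [[0,0,0.03,0,0,0,0.0],[0,0,0.055,0,0,0,0.0],[0,0,0.079,0,0,0,0.0],[0,0,0.079,0,0,0,0.0],[0,0,0.079,0,0,0,0.0]]}}

```text
time_s: 3.2
eef_pos: [0.3936, 0.2665, 0.1015]
eef_rot: [0.0, 0.995, -0.098, -0.0]
wrist_force: [-0.7, -0.6, -0.7]
opening: -0.003
```

```bash
python3 - <<'E'
from h import *
from bench import ctrl
o=ctrl.get_obs();P=o["eef_pos"];Rm=rot(o["eef_rot"]).as_matrix()
M=np.array([.5225,.2406]);a=np.deg2rad(-11.15);ex=np.array([np.cos(a),np.sin(a)]);ey=np.array([-ex[1],ex[0]])
print(o["time_s"],P,"mould",(P[:2]-M)@ex,(P[:2]-M)@ey,"yaw",np.degrees(np.arctan2(Rm[1,0],Rm[0,0])),o["opening"],o["wrist_force"])
p,d,w=snap("wrist","w3");cv2.imwrite("pics/w3.png",p[:,:,::-1])
E
```

```text
3.2 [0.39356237 0.26652848 0.10150109] mould -0.13151784440995076 0.0005053307545551445 yaw -11.288073106207705 -0.0025873184748390786 [-0.70449125 -0.64685548 -0.67398042]
```

View pics/w3.png

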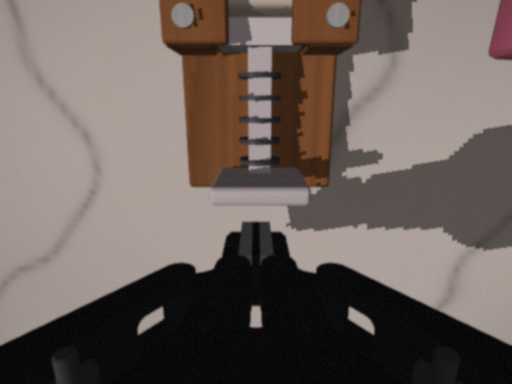

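The shut fingers at (257,240) are square behind the tab at (260,190). Pushing.

Call:
{"name": "arm_command", "arguments": {"series": [[0.01,0,0,0,0,0,0.0],[0.018,0,0,0,0,0,0.0],[0.025,0,0,0,0,0,0.0],[0.032,0,0,0,0,0,0.0],[0.038,0,0,0,0,0,0.0]]}}

```text
time_s: 3.75
eef_pos: [0.4302, 0.2601, 0.1016]
eef_rot: [-0.0, 0.995, -0.098, -0.001]
wrist_force: [-6.9, 2.8, 6.7]
opening: -0.003
```

Call:
{"name": "arm_command", "arguments": {"series": [[0.004,0,0,0,0,0,0.0],[0.008,0,0,0,0,0,0.0],[0.01,0,0,0,0,0,0.0],[0.012,0,0,0,0,0,0.0],[0.013,0,0,0,0,0,0.0]]}}

```text
time_s: 4.25
eef_pos: [0.4424, 0.2577, 0.1015]
eef_rot: [-0.0, 0.995, -0.098, -0.002]
wrist_force: [-8.7, 1.8, 5.8]
opening: -0.002
```

Call:
{"name": "arm_command", "arguments": {"series": [[0.001,0,0,0,0,0,0.0],[0.002,0,0,0,0,0,0.0],[0.0025,0,0,0,0,0,0.0],[0.003,0,0,0,0,0,0.0],[0.003,0,0,0,0,0,0.0]]}}

```text
time_s: 4.75
eef_pos: [0.4452, 0.2571, 0.1015]
eef_rot: [-0.0, 0.995, -0.098, -0.002]
wrist_force: [-8.2, 2.8, 6.3]
opening: 0.004
```

Call:
{"name": "arm_command", "arguments": {"series": [[0.0005,0,0,0,0,0,0.0],[0.001,0,0,0,0,0,0.0],[0.0015,0,0,0,0,0,0.0],[0.0015,0,0,0,0,0,0.0],[0.0015,0,0,0,0,0,0.0]]}}

```text
time_s: 5.25
eef_pos: [0.4466, 0.2568, 0.1015]
eef_rot: [-0.0, 0.995, -0.098, -0.002]
wrist_force: [-8.1, 2.3, 7.2]
opening: -0.004
```

Call:
{"name": "arm_command", "arguments": {"series": [[0.0005,0,0,0,0,0,0.0],[0.001,0,0,0,0,0,0.0],[0.001,0,0,0,0,0,0.0],[0.001,0,0,0,0,0,0.0],[0.001,0,0,0,0,0,0.0]]}}

```text
time_s: 5.75
eef_pos: [0.4476, 0.2567, 0.1015]
eef_rot: [-0.0, 0.995, -0.098, -0.002]
wrist_force: [-9.3, 1.7, 6.2]
opening: -0.003
```

Call:
{"name": "arm_command", "arguments": {"series": [[0.0005,0,0,0,0,0,0.0],[0.001,0,0,0,0,0,0.0],[0.001,0,0,0,0,0,0.0],[0.001,0,0,0,0,0,0.0],[0.001,0,0,0,0,0,0.0]]}}

```text
time_s: 6.25
eef_pos: [0.4483, 0.2565, 0.1015]
eef_rot: [-0.0, 0.995, -0.098, -0.002]
wrist_force: [-8.7, 3.0, 6.4]
opening: 0.0
```

Call:
{"name": "arm_command", "arguments": {"series": [[0.0005,0,0,0,0,0,0.0],[0.001,0,0,0,0,0,0.0],[0.001,0,0,0,0,0,0.0],[0.001,0,0,0,0,0,0.0],[0.001,0,0,0,0,0,0.0]]}}

```text
time_s: 6.75
eef_pos: [0.4484, 0.2565, 0.1014]
eef_rot: [0.0, 0.995, -0.098, -0.003]
wrist_force: [-13.1, 4.4, 10.3]
opening: 0.0
```

Call:
{"name": "arm_command", "arguments": {"series": [[0.0005,0,0,0,0,0,0.0],[0.001,0,0,0,0,0,0.0],[0.001,0,0,0,0,0,0.0],[0.001,0,0,0,0,0,0.0],[0.001,0,0,0,0,0,0.0]]}}

```text
time_s: 7.25
eef_pos: [0.4486, 0.2564, 0.1012]
eef_rot: [0.0, 0.995, -0.097, -0.004]
wrist_force: [-15.4, 4.7, 11.1]
opening: -0.002
```

```bash
python3 - <<'E'
from h import *
p,d,w=snap("wrist","w4");cv2.imwrite("pics/w4.png",p[:,:,::-1])
z=w[...,2];v,u=np.mgrid[:384,:512]
M=np.array([.5225,.2406]);a=np.deg2rad(-11.15);ex=np.array([np.cos(a),np.sin(a)]);ey=np.array([-ex[1],ex[0]])
X=(w[...,:2]-M)@ex;Y=(w[...,:2]-M)@ey
m=(z>.051)&(z<.058)&(abs(Y)<.03)&(X<-.02)&(X>-.12)&(abs(Y)>.016);print("tab x",m.sum(),np.percentile(X[m],[2,50,98]) if m.sum() else 0)
p,d,w=snap("side","s4");z=w[...,2];X=(w[...,:2]-M)@ex;Y=(w[...,:2]-M)@ey
hsv=cv2.cvtColor(p,cv2.COLOR_RGB2HSV)
m=(z>.033)&(z<.043)&(abs(Y)<.025)&(X>.036)&(X<.12);print("cake out",m.sum(),np.percentile(X[m],[5,95,99]) if m.sum() else 0)
m=(z>.051)&(z<.058)&(abs(Y)<.03)&(X<-.02)&(X>-.12);print("tab side",m.sum(),np.percentile(X[m],[2,50,98]) if m.sum() else 0)
E
```

```text
tab x 350 [-0.06489224 -0.06060136 -0.05753725]
cake out 89 [0.03755244 0.06732926 0.06841625]
tab side 13 [-0.08725845 -0.08349908 -0.07693371]
```

At the hard stop (position stalled, force rising; tab back measured at −65 mm, cake tip at +69 mm). Backing off and going to the cake.

Call:
{"name": "arm_command", "arguments": {"series": [[-0.015,0,0,0,0,0,0.0],[-0.035,0,0,0,0,0,0.0],[-0.055,0,0,0,0,0,0.0],[-0.06,0,-0.04,0,0,0,0.0],[-0.06,0,-0.08,0,0,0,0.0]]}}

```text
time_s: 7.85
eef_pos: [0.3916, 0.2671, 0.1815]
eef_rot: [0.001, 0.995, -0.097, -0.001]
wrist_force: [0.9, -0.3, 0.3]
opening: 0.004
```

Call:
{"name": "arm_command", "arguments": {"series": [[0.04,0,-0.02,0,0,0,0.085],[0.09,0,-0.02,0,0,0,0.085],[0.14,0,-0.02,0,0,0,0.085],[0.19,0,-0.02,0,0,0,0.085],[0.19,0,-0.02,0,0,0,0.085]]}}

```text
time_s: 8.35
eef_pos: [0.5854, 0.2279, 0.2016]
eef_rot: [-0.0, 0.995, -0.1, 0.002]
wrist_force: [-0.6, -0.4, -0.1]
opening: 0.845
```

```bash
cat > st.py <<'E'
from h import *
from bench import ctrl
o=ctrl.get_obs();P=o["eef_pos"];Rm=rot(o["eef_rot"]).as_matrix()
M=np.array([.5225,.2406]);a=np.deg2rad(-11.15);ex=np.array([np.cos(a),np.sin(a)]);ey=np.array([-ex[1],ex[0]])
print(o["time_s"],P,"mould",(P[:2]-M)@ex,(P[:2]-M)@ey,"yaw",np.degrees(np.arctan2(Rm[1,0],Rm[0,0])),"tilt",Rm[:,2],o["opening"],o["wrist_force"])
E
python3 - <<'E'
from st import *
p,d,w=snap("wrist","w5");cv2.imwrite("pics/w5.png",p[:,:,::-1])
p,d,w=snap("side","s5");cv2.imwrite("pics/s5.png",cv2.resize(p[200:300,150:260,::-1],None,fx=6,fy=6))
z=w[...,2];X=(w[...,:2]-M)@ex;Y=(w[...,:2]-M)@ey
m=(z>.033)&(z<.043)&(abs(Y)<.025)&(X>.036)&(X<.12);print("cake out",m.sum(),np.percentile(X[m],[5,95,99]),np.percentile(Y[m],[2,98]))
m=(z>.05)&(z<.058)&(abs(Y)<.03)&(X<-.02)&(X>-.13);print("tab side",m.sum(),np.percentile(X[m],[2,50,98]) if m.sum() else 0)
E
```

```text
8.35 [0.58543289 0.22786743 0.20156669] mould 0.06420719163898368 -0.0003223847346247961 yaw -11.421565478263073 tilt [ 4.87174311e-03 -2.21831183e-04 -9.99988108e-01] 0.8450267582358533 [-0.57171697 -0.39626223 -0.12991407]
cake out 86 [0.03885774 0.0677748  0.06933398] [-0.01944886  0.01736313]
tab side 37 [-0.10592326 -0.10225709 -0.08055729]
```

View pics/s5.png

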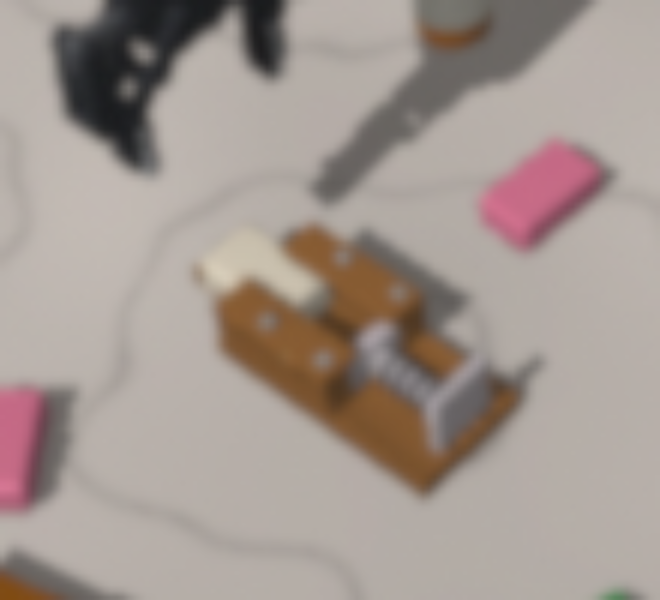

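The cake (crop 245,260) stands about 34 mm out over the tongue and the tab is back at rest (−106 mm). Descending to grip.

Call:
{"name": "arm_command", "arguments": {"series": [[-0.008,0,0.03,0,0,0,0.085],[-0.008,0,0.06,0,0,0,0.085],[-0.008,0,0.09,0,0,0,0.085],[-0.008,0,0.11,0,0,0,0.085],[-0.008,0,0.121,0,0,0,0.085]]}}

```text
time_s: 8.95
eef_pos: [0.5692, 0.2323, 0.0786]
eef_rot: [0.0, 0.995, -0.097, -0.001]
wrist_force: [-0.8, -0.4, -1.4]
opening: 0.995
```

Call:
{"name": "arm_command", "arguments": {"series": [[0,0,0,0,0,0,0.085],[0,0,0,0,0,0,0.03],[0,0,0,0,0,0,0.03],[0,0,0,0,0,0,0.03],[0,0,0,0,0,0,0.03]]}}

```text
time_s: 9.45
eef_pos: [0.573, 0.2315, 0.0825]
eef_rot: [0.0, 0.995, -0.097, 0.002]
wrist_force: [-1.2, -4.5, 8.2]
opening: 0.438
```

```bash
python3 - <<'E'
from st import *
E
```

```text
9.45 [0.57304304 0.2314942  0.08251907] mould 0.05134986333983144 0.0008399981545059561 yaw -11.16075204412396 tilt [ 4.04901350e-03 -8.64805720e-04 -9.99991429e-01] 0.4379771318013999 [-1.17705409 -4.54985339  8.20902017]
```

Call:
{"name": "arm_command", "arguments": {"series": [[0.004,0,0,0,0,0,0.03],[0.01,0,0,0,0,0,0.03],[0.016,0,0,0,0,0,0.03],[0.022,0,0,0,0,0,0.03],[0.028,0,0,0,0,0,0.03]]}}

```text
time_s: 9.95
eef_pos: [0.5986, 0.2269, 0.0825]
eef_rot: [-0.0, 0.995, -0.097, -0.0]
wrist_force: [-5.9, 0.5, 10.6]
opening: 0.435
```

Call:
{"name": "arm_command", "arguments": {"series": [[0.006,0,0,0,0,0,0.03],[0.012,0,0,0,0,0,0.03],[0.018,0,0,0,0,0,0.03],[0.024,0,0,0,0,0,0.03],[0.024,0,0,0,0,0,0.03]]}}

```text
time_s: 10.45
eef_pos: [0.6237, 0.2221, 0.0824]
eef_rot: [-0.001, 0.995, -0.098, 0.001]
wrist_force: [-1.1, -0.4, 7.1]
opening: 0.435
```

```bash
python3 - <<'E'
from st import *
p,d,w=snap("side","s6");cv2.imwrite("pics/s6.png",cv2.resize(p[180:300,130:260,::-1],None,fx=5,fy=5))
E
```

```text
10.45 [0.62372296 0.22214131 0.08235731] mould 0.1028818170136863 0.00146405180355131 yaw -11.217576493072082 tilt [ 2.72942336e-03  7.86947103e-04 -9.99995965e-01] 0.4352007272326311 [-1.05441173 -0.35380697  7.08386065]
```

View pics/s6.png

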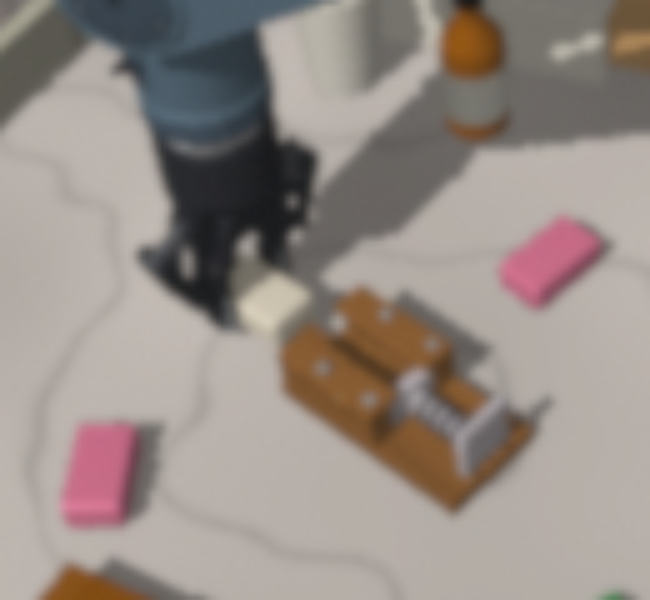

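Cake out and held level at (275,305), clear of the mouth; bystanders in place. Lifting and carrying.

Call:
{"name": "arm_command", "arguments": {"series": [[0.003,0,-0.02,0,0,0,0.03],[0.003,0,-0.06,0,0,0,0.03],[0.003,0,-0.11,0,0,0,0.03],[0.003,0,-0.16,0,0,0,0.03],[0.003,0,-0.2,0,0,0,0.03]]}}

```text
time_s: 11.0
eef_pos: [0.6256, 0.2214, 0.2843]
eef_rot: [-0.0, 0.995, -0.098, 0.002]
wrist_force: [1.0, 0.2, -0.3]
opening: 0.436
```

Call:
{"name": "arm_command", "arguments": {"series": [[-0.006,0.03,0,0,0,0,0.03],[-0.012,0.07,0,0,0,0,0.03],[-0.018,0.115,0,0,0,0,0.03],[-0.025,0.16,0,0,0,0,0.03],[-0.032,0.2,0,0,0,0,0.03]]}}

```text
time_s: 11.5
eef_pos: [0.554, 0.0297, 0.2808]
eef_rot: [0.0, 0.995, -0.098, 0.0]
wrist_force: [-0.1, -0.9, -1.0]
opening: 0.436
```

Call:
{"name": "arm_command", "arguments": {"series": [[-0.006,0.045,0,0,0,-5,0.03],[-0.012,0.09,0,0,0,-10,0.03],[-0.018,0.135,0,0,0,-15,0.03],[-0.025,0.18,0,0,0,-20,0.03],[-0.032,0.206,0,0,0,-21.3,0.03]]}}

```text
time_s: 12.0
eef_pos: [0.4825, -0.1673, 0.2809]
eef_rot: [0.001, 0.996, 0.088, 0.0]
wrist_force: [0.4, 0.3, -0.5]
opening: 0.433
```

```bash
cat > dr.py <<'E'
from st import *
D=np.array([.416,-.2054]);b=np.deg2rad(10.07);dx=np.array([np.cos(b),np.sin(b)]);dy=np.array([-dx[1],dx[0]])
print("drawer frame",(P[:2]-D)@dx,(P[:2]-D)@dy)
E
python3 - <<'E'
from dr import *
p,d,w=snap("wrist","w7");cv2.imwrite("pics/w7.png",p[:,:,::-1])
z=w[...,2];v,u=np.mgrid[:384,:512]
X=(w[...,:2]-D)@dx;Y=(w[...,:2]-D)@dy
m=(z>.05)&(z<.058)&(X>-.02)&(X<.03)&(abs(Y)<.11)
print("front",m.sum(),np.percentile(X[m],[2,50,98]) if m.sum() else 0,np.percentile(Y[m],[1,99]) if m.sum() else 0)
m=(z>.060)&(z<.067)&(X>.1)&(X<.3)&(abs(Y)<.11);print("unit front x",np.percentile(X[m],[.5,2]))
hsv=cv2.cvtColor(p,cv2.COLOR_RGB2HSV)
E
```

```text
12.0 [ 0.48248188 -0.16729959  0.2809408 ] mould 0.03961615417847642 -0.4079388253990954 yaw 10.133773406990436 tilt [ 9.37486990e-04 -1.41145299e-03 -9.99998564e-01] 0.43335114272637026 [ 0.38704888  0.32081414 -0.48176071]
drawer frame 0.07211962275387193 0.025889030570329402
front 674 [0.00146188 0.00737885 0.01057272] [-0.10148398  0.10118886]
unit front x [0.12713434 0.12885127]
```

View pics/w7.png

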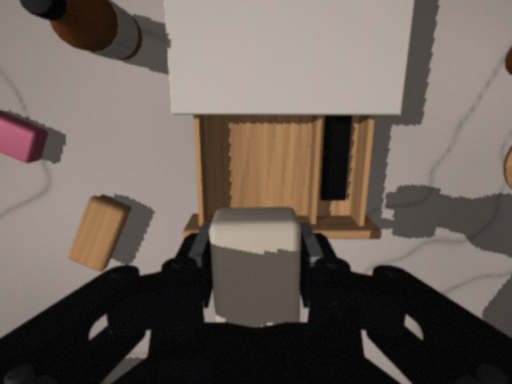

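The cake is held flat at (255,265), with the wide compartment ahead; the drawer front and unit (q ≈ 0.117) agree with the first measurement. Lowering.

Call:
{"name": "arm_command", "arguments": {"series": [[0,0,0.04,0,0,0,0.03],[0,0,0.08,0,0,0,0.03],[0,0,0.12,0,0,0,0.03],[0,0,0.155,0,0,0,0.03],[0,0,0.18,0,0,0,0.03]]}}

```text
time_s: 12.55
eef_pos: [0.4827, -0.1638, 0.0983]
eef_rot: [-0.001, 0.996, 0.088, -0.001]
wrist_force: [-0.0, -0.5, -0.8]
opening: 0.433
```

Call:
{"name": "arm_command", "arguments": {"series": [[0,0,0.008,0,0,0,0.03],[0,0,0.015,0,0,0,0.03],[0,0,0.018,0,0,0,0.03],[0,0,0.02,0,0,0,0.03],[0,0,0.021,0,0,0,0.03]]}}

```text
time_s: 13.05
eef_pos: [0.485, -0.1649, 0.0814]
eef_rot: [0.001, 0.996, 0.088, 0.001]
wrist_force: [-2.0, 5.4, 17.5]
opening: 0.435
```

```bash
python3 -c "from dr import *"
```

```text
13.05 [ 0.48498794 -0.16491183  0.08143454] mould 0.04161316731848307 -0.40511151568734943 yaw 10.086255307824857 tilt [ 2.86254336e-03 -8.92646639e-04 -9.99995505e-01] 0.4348829115856115 [-2.01405455  5.38722529 17.516228  ]
drawer frame 0.075004578160822 0.027801822766936594
```

Call:
{"name": "arm_command", "arguments": {"series": [[0,0,-0.002,0,0,0,0.03],[0,0,-0.002,0,0,0,0.045],[0,0,-0.002,0,0,0,0.06],[0,0,-0.003,0,0,0,0.06],[0,0,-0.003,0,0,0,0.06]]}}

```text
time_s: 13.55
eef_pos: [0.4836, -0.1646, 0.0823]
eef_rot: [0.0, 0.996, 0.088, 0.0]
wrist_force: [-0.8, -0.9, -0.0]
opening: 0.702
```

Call:
{"name": "arm_command", "arguments": {"series": [[0,0,-0.01,0,0,0,0.06],[0,0,-0.03,0,0,0,0.06],[0,0,-0.06,0,0,0,0.06],[0,0,-0.1,0,0,0,0.06],[0,0,-0.14,0,0,0,0.06]]}}

```text
time_s: 14.05
eef_pos: [0.4831, -0.1643, 0.2239]
eef_rot: [-0.0, 0.996, 0.088, -0.0]
wrist_force: [1.1, -0.2, -0.2]
opening: 0.704
```

Call:
{"name": "arm_command", "arguments": {"series": [[-0.04,0,0,0,0,0,0.03],[-0.09,0,0,0,0,0,0.0],[-0.13,0,0,0,0,0,0.0],[-0.15,0,0,0,0,0,0.0],[-0.15,0,0,0,0,0,0.0]]}}

```text
time_s: 14.55
eef_pos: [0.3341, -0.1909, 0.2226]
eef_rot: [0.0, 0.996, 0.087, -0.0]
wrist_force: [0.9, -0.4, 0.5]
opening: 0.0
```

```bash
python3 - <<'E'
from dr import *
p,d,w=snap("wrist","w8");cv2.imwrite("pics/w8.png",p[:,:,::-1])
z=w[...,2];X=(w[...,:2]-D)@dx;Y=(w[...,:2]-D)@dy
m=(z>.028)&(z<.042)&(X>.012)&(X<.125)&(Y>-.026)&(Y<.080)
print("cake",m.sum(),np.percentile(z[m],[5,50,95]));r=cv2.minAreaRect(np.c_[X[m],Y[m]].astype(np.float32));print(r)
m=(z>.05)&(z<.058)&(X>-.03)&(X<.03)&(abs(Y)<.11)
print("front",m.sum(),np.percentile(X[m],[2,50,98]),np.percentile(Y[m],[1,99]))
E
```

```text
14.55 [ 0.33409558 -0.19088417  0.22259302] mould -0.10140850870515387 -0.4597729066256539 yaw 9.949897819658995 tilt [ 5.28413196e-06 -5.57444979e-04 -9.99999845e-01] 0.0001512315389595026 [ 0.85042699 -0.38845873  0.53081422]
drawer frame -0.07810456255135423 0.028613304312836953
cake 2226 [0.0306087  0.03312806 0.03439774]
((0.045993514358997345, 0.0283396914601326), (0.0320812426507473, 0.03783050552010536), 1.0686169862747192)
front 3964 [0.00127563 0.00556729 0.01026471] [-0.1003604   0.09977616]
```

View pics/w8.png

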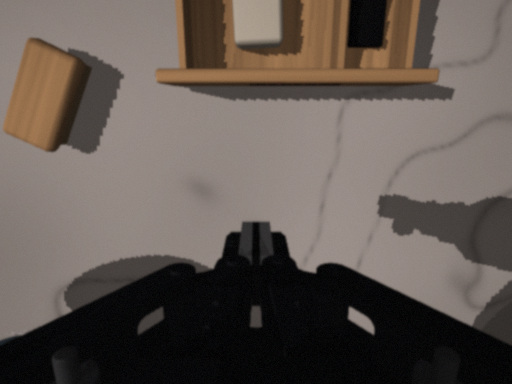

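Cake lies flat alone in the wide compartment (at (258,20)), top at 33 mm as it should be. Drawer hasn't moved. Now going to the front.

Call:
{"name": "arm_command", "arguments": {"series": [[0,0.015,0.03,0,0,0,0.0],[0,0.028,0.07,0,0,0,0.0],[0,0.028,0.1,0,0,0,0.0],[0,0.028,0.12,0,0,0,0.0],[0,0.028,0.122,0,0,0,0.0]]}}

```text
time_s: 15.1
eef_pos: [0.3404, -0.2171, 0.098]
eef_rot: [-0.002, 0.996, 0.088, -0.001]
wrist_force: [-1.0, 0.8, -0.9]
opening: -0.002
```

Call:
{"name": "arm_command", "arguments": {"series": [[0.02,0,0,0,0,0,0.0],[0.04,0,0,0,0,0,0.0],[0.055,0,0,0,0,0,0.0],[0.062,0,0,0,0,0,0.0],[0.068,0,0,0,0,0,0.0]]}}

```text
time_s: 15.6
eef_pos: [0.4084, -0.2064, 0.1006]
eef_rot: [0.0, 0.996, 0.089, -0.0]
wrist_force: [-1.7, -1.7, 0.8]
opening: -0.001
```

```bash
python3 -c "from dr import *"
```

```text
15.6 [ 0.40843758 -0.20635732  0.10063115] mould -0.025477588914493973 -0.4605778688496677 yaw 10.16802271062125 tilt [-3.05963009e-05 -4.82238991e-04 -9.99999883e-01] -0.0013399881645870197 [-1.67458722 -1.69249725  0.8258596 ]
drawer frame -0.007613303984183956 0.00037972483636847693
```

Call:
{"name": "arm_command", "arguments": {"series": [[0.008,0,0,0,0,0,0.0],[0.018,0,0,0,0,0,0.0],[0.028,0,0,0,0,0,0.0],[0.038,0,0,0,0,0,0.0],[0.048,0,0,0,0,0,0.0]]}}

```text
time_s: 16.1
eef_pos: [0.4557, -0.1979, 0.1001]
eef_rot: [-0.0, 0.996, 0.088, -0.0]
wrist_force: [-2.2, -0.3, 1.2]
opening: 0.001
```

Call:
{"name": "arm_command", "arguments": {"series": [[0.01,0,0,0,0,0,0.0],[0.02,0,0,0,0,0,0.0],[0.029,0,0,0,0,0,0.0],[0.037,0,0,0,0,0,0.0],[0.044,0,0,0,0,0,0.0]]}}

```text
time_s: 16.6
eef_pos: [0.499, -0.1902, 0.1001]
eef_rot: [0.0, 0.996, 0.088, -0.0]
wrist_force: [-1.5, -0.5, 0.7]
opening: 0.002
```

```bash
python3 -c "from dr import *"
```

```text
16.6 [ 0.49898278 -0.19020219  0.10013415] mould 0.060234446519322624 -0.42721821274843913 yaw 10.104543515414608 tilt [-4.11949635e-06 -2.85966370e-05 -1.00000000e+00] 0.0017577388297609345 [-1.52354467 -0.53830529  0.71809367]
drawer frame 0.08436176954242439 0.0004540429032168213
```

Call:
{"name": "arm_command", "arguments": {"series": [[0.003,0,0,0,0,0,0.0],[0.006,0,0,0,0,0,0.0],[0.008,0,0,0,0,0,0.0],[0.01,0,0,0,0,0,0.0],[0.011,0,0,0,0,0,0.0]]}}

```text
time_s: 17.1
eef_pos: [0.5091, -0.1884, 0.1002]
eef_rot: [-0.0, 0.996, 0.088, -0.0]
wrist_force: [-1.4, -0.7, -0.8]
opening: -0.001
```

Call:
{"name": "arm_command", "arguments": {"series": [[0.001,0,0,0,0,0,0.0],[0.002,0,0,0,0,0,0.0],[0.003,0,0,0,0,0,0.0],[0.004,0,0,0,0,0,0.0],[0.004,0,0,0,0,0,0.0]]}}

```text
time_s: 17.6
eef_pos: [0.5128, -0.1878, 0.1002]
eef_rot: [-0.0, 0.996, 0.088, -0.0]
wrist_force: [-2.4, -1.0, 1.9]
opening: -0.004
```

Call:
{"name": "arm_command", "arguments": {"series": [[0.001,0,0,0,0,0,0.0],[0.002,0,0,0,0,0,0.0],[0.003,0,0,0,0,0,0.0],[0.003,0,0,0,0,0,0.0],[0.003,0,0,0,0,0,0.0]]}}

```text
time_s: 18.1
eef_pos: [0.5164, -0.1871, 0.1002]
eef_rot: [-0.0, 0.996, 0.088, 0.0]
wrist_force: [-0.2, -0.3, 0.2]
opening: 0.001
```

```bash
python3 -c "from dr import *"
```

```text
18.1 [ 0.5164102  -0.18706409  0.10021668] mould 0.07672607194923758 -0.4207692616204105 yaw 10.089683634369509 tilt [ 9.74598023e-04  9.82827388e-05 -9.99999520e-01] 0.0011258840436236387 [-0.15045393 -0.28253264  0.22001147]
drawer frame 0.10206941956306896 0.0004965954435106098
```

Force vanished, so the detent probably snapped; feeling for the stop.

Call:
{"name": "arm_command", "arguments": {"series": [[0.001,0,0,0,0,0,0.0],[0.002,0,0,0,0,0,0.0],[0.003,0,0,0,0,0,0.0],[0.003,0,0,0,0,0,0.0],[0.003,0,0,0,0,0,0.0]]}}

```text
time_s: 18.6
eef_pos: [0.5192, -0.1866, 0.1002]
eef_rot: [0.0, 0.996, 0.088, 0.0]
wrist_force: [0.3, 0.1, 0.1]
opening: -0.001
```

Call:
{"name": "arm_command", "arguments": {"series": [[0.0005,0,0,0,0,0,0.0],[0.001,0,0,0,0,0,0.0],[0.0015,0,0,0,0,0,0.0],[0.0015,0,0,0,0,0,0.0],[0.0015,0,0,0,0,0,0.0]]}}

```text
time_s: 19.1
eef_pos: [0.5202, -0.1865, 0.1002]
eef_rot: [-0.0, 0.996, 0.088, -0.0]
wrist_force: [-3.3, -0.4, 2.9]
opening: 0.002
```

Call:
{"name": "arm_command", "arguments": {"series": [[0.0005,0,0,0,0,0,0.0],[0.001,0,0,0,0,0,0.0],[0.0015,0,0,0,0,0,0.0],[0.0015,0,0,0,0,0,0.0],[0.0015,0,0,0,0,0,0.0]]}}

```text
time_s: 19.6
eef_pos: [0.5205, -0.1864, 0.1002]
eef_rot: [-0.0, 0.996, 0.088, -0.002]
wrist_force: [-10.2, -1.6, 7.9]
opening: 0.001
```

Call:
{"name": "arm_command", "arguments": {"series": [[0.0005,0,0,0,0,0,0.0],[0.001,0,0,0,0,0,0.0],[0.0015,0,0,0,0,0,0.0],[0.0015,0,0,0,0,0,0.0],[0.0015,0,0,0,0,0,0.0]]}}

```text
time_s: 20.1
eef_pos: [0.5207, -0.1864, 0.1001]
eef_rot: [-0.0, 0.996, 0.088, -0.003]
wrist_force: [-17.5, -4.1, 12.6]
opening: -0.003
```

Hard stop felt. Backing off and checking.

Call:
{"name": "arm_command", "arguments": {"series": [[-0.02,0,0,0,0,0,0.0],[-0.06,0,0,0,0,0,0.0],[-0.09,0,-0.03,0,0,0,0.0],[-0.12,0,-0.07,0,0,0,0.0],[-0.13,0,-0.12,0,0,0,0.0]]}}

```text
time_s: 20.6
eef_pos: [0.3928, -0.2077, 0.2185]
eef_rot: [-0.002, 0.996, 0.087, -0.001]
wrist_force: [0.8, -0.8, 1.0]
opening: -0.0
```

Call:
{"name": "arm_command", "arguments": {"series": [[0,0,-0.04,0,0,0,0.0],[0,0,-0.08,0,0,0,0.0],[0,0,-0.1,0,0,0,0.0],[0,0,-0.1,0,0,0,0.0],[0,0,-0.1,0,0,0,0.0]]}}

```text
time_s: 21.1
eef_pos: [0.3958, -0.2085, 0.3191]
eef_rot: [0.0, 0.996, 0.088, 0.001]
wrist_force: [0.0, -0.4, -0.7]
opening: 0.001
```

```bash
python3 - <<'E'
from dr import *
p,d,w=snap("wrist","w9");cv2.imwrite("pics/w9.png",p[:,:,::-1])
z=w[...,2];X=(w[...,:2]-D)@dx;Y=(w[...,:2]-D)@dy
m=(z>.05)&(z<.0575)&(X>.09)&(X<.14)&(abs(Y)<.1);print("front x (home: .117..)",m.sum(),np.percentile(X[m],[2,50,98]))
m=(z>.061)&(z<.067)&(X>.1)&(X<.3)&(abs(Y)<.09);print("unit front",np.percentile(X[m],[.5,2]))
p,d,w=snap("side","s9");z=w[...,2];X=(w[...,:2]-M)@ex;Y=(w[...,:2]-M)@ey
m=(z>.05)&(z<.058)&(abs(Y)<.03)&(X<-.02)&(X>-.13);print("tab",np.percentile(X[m],[2,50]))
cv2.imwrite("pics/s9.png",cv2.resize(p[:,:,::-1],(768,576)))
E
```

```text
21.1 [ 0.39578565 -0.20853761  0.31910618] mould -0.03746908607843319 -0.4651636113204616 yaw 10.099977403012216 tilt [ 1.11262985e-03 -4.39146199e-04 -9.99999285e-01] 0.0005598151043762805 [ 0.01081604 -0.42641591 -0.65329804]
drawer frame -0.02045155726858936 0.0004452293908528074
front x (home: .117..) 2368 [0.11651016 0.12097514 0.12574599]
unit front [0.12636808 0.12680667]
tab [-0.10582894 -0.10266182]
```

View pics/s9.png

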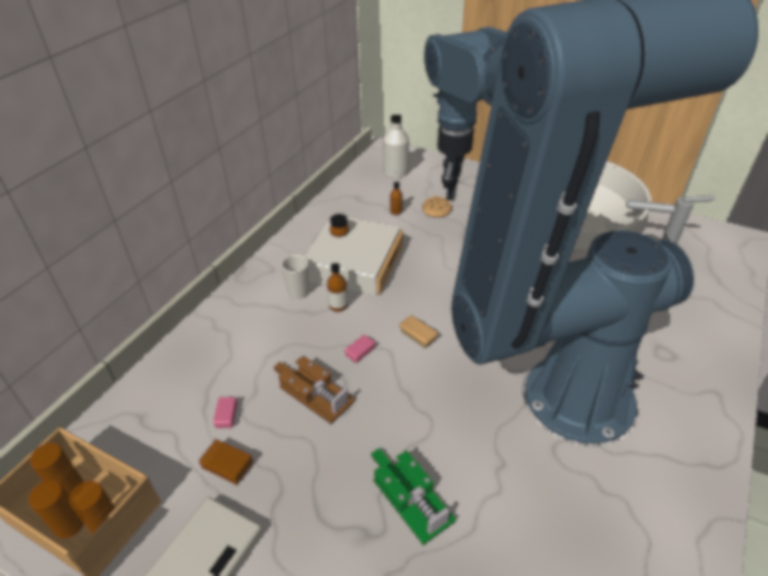

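The drawer is flush at (398,258), the mould is empty, the tab is at rest, and the bystanders stand where they began. Front to unit spacing is 10 mm, so the drawer is home.

```bash
python3 -c "
from bench import ctrl
print(ctrl.hand_in())"
```

```text
the job is handed in; nothing more can be done
None
```

The job is done and handed in, with the arm's last move ending at about 21 s of the 72 s allowed. I pressed the ejector slide to its stop, drew the cake straight out, and laid it flat in the wide compartment. I then pushed the drawer past its detent until I felt its hard stop.

- **Ejector:** the slide's hard stop showed as a stall, with about 20 N at the wrist. The tab sprang back to its starting position (−106 mm along the mould axis).
- **Cake:** after release its top measured 33 mm above the counter, which fits a cake lying flat on the compartment floor. It was not seen again once the drawer was shut.
- **Lowering force:** while lowering the cake the wrist read about 18 N, probably fingertips or cake on the compartment floor. I backed off 2 mm before letting go.
- **Drawer:** the front face sits 10 mm ahead of the unit, so the drawer is home. Peak wrist force at its stop was about 22 N.
- **Bystanders:** in the last side view they stand where they began; I judged this by eye, not by measurement.

No check failed or disagreed.

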